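Eject and draw a heating-block insert from its bore

TASK

Press the pedal of the sloping heating unit all the way down so that the round aluminium insert rises out of the deck, then grip the insert and draw it straight out along its leaning bore, keeping it in line and not forcing it sideways. Stand it upright, holes up, wholly on the finned aluminium cooling plate and let go; leave everything else on the bench where it is.

Things in the scene. Friction and masses are not known exactly. Their poses are not given: they have to be found in the camera images.
- heater: cream heating unit, fixed, about 200 x 180 mm, 185 mm tall at the bore; its deck slopes 20 degrees down towards the front. Origin: on the table, straight below the mouth of the bore; +x points to the back of the unit, away from the pedal; z up.
- well: the bore (sleeve) of the heating unit. Origin: centre of the bore's mouth, in the plane of the flat deck, 185 mm above the table. Its z axis is the bore's axis, pointing out of the bore: it leans 20 degrees from vertical towards the pedal side; x runs up the deck slope to the back, y level across. Bore 41.5 mm wide, 102 mm deep. The deck is flat and clear for 48 mm up the slope and 85 mm to either side of the axis; only thin flat controls lie beyond.
- pedal (a joint): turn of the ejector pedal (rad): 0 up, as it starts; 0.38 fully down, at a hard stop. A rocker: pressing the pedal raises the insert by 32 mm. It needs 8 to 16 N and stays where it is left.
- pedal_pad (a point): centre of the top face of the steel pedal, a plate 60 mm (along the unit's x) by 64 mm, in front of the unit. To go fully down this point moves about 36 mm along minus the bore axis and about 8 mm outwards, down the slope, away from the bore. Nothing lies above it.
- insert: round solid insert of bare aluminium, 40 mm across, 100 mm long, 0.21 to 0.42 kg, with seven dark shallow holes marked on its top face. Origin: centre of its underside; z along its axis, towards the holed top. It starts at the bottom of the bore, its top 2 mm below the deck, and stands 30 mm proud when raised.
- cool: finned aluminium cooling plate, fixed, 120 x 120 mm, flat top 20 mm above the table. Origin: centre of its underside on the table; x and y along its edges, z up.
- tipbox: bystander, to be left alone: box of pipette tips, grey with a clear lid, 120 x 85 x 64 mm. Origin: centre of its underside.
- bottle: bystander, to be left alone: closed glass bottle, 72 mm across, 170 mm tall. Origin: centre of its underside.
- beaker: bystander, to be left alone: glass beaker, 72 mm across, 95 mm tall. Origin: centre of its underside.
- spare: bystander, to be left alone: rectangular spare block of bare aluminium with eight dark holes, 75 x 50 x 45 mm. Origin: centre of its underside.
- dishes: bystander, to be left alone: stack of three pale culture dishes, 90 mm across, 45 mm tall. Origin: centre of its underside.
- rack: bystander, to be left alone: white tube rack with capped tubes, 90 x 160 mm, 72 mm tall. Origin: centre of its underside.
- pen: bystander, to be left alone: marker pen lying flat, 140 mm long, 17 mm thick. Origin: centre of its underside.
There are look-alikes about, which are no part of the job. Several things have the shape of the cool; the one meant has the colours described above.

How it is judged:
By the outcome, as a careful person would: the job done as asked, in the order asked, and still so for the second after the job is handed in, with the robot touching nothing.
It also fails if it takes over 51 s, if anything falls off the work surface, if the arm or the gripper's body presses on something with over 40 N, if the wrist force passes 120 N, or if a joint passes its speed limit or range.

ROBOT

A 7-joint arm with a two-finger parallel gripper is mounted at the origin on the work surface. World frame = base frame: x ahead of the robot, y to its left, z up, the work surface at z = 0. Lengths are in m, angles in rad, forces in N, time in s.
With the tool pointing down it reaches from about 0.35 to 0.9 m from the base axis. Payload 8.1 kg.
Tool frame: the origin (TCP) lies midway between the tips of the shut fingers; the grasp point (between the pads) lies 19 mm behind it; y points along the fingers, z is the direction in which the jaws open and shut, and the axes are right-handed (so a half turn about y gives the same grasp; the last joint's range is limited). The gripper opens to 85 mm and grips with 20 to 120 N. Pads are 22 mm wide; open, the fingers measure 114 mm over their backs; the gripper's body (76 mm by 85 mm) begins 54 mm behind the grasp point. The pads swing forward as they close: fully open they stand 13 mm farther back than shut.
Start: joints at [-1.339, 0.434, 0.025, 1.573, -0.012, 1.134, -0.075], TCP at [0.205, 0.59, 0.231] pointing down, gripper open.
Joint ranges: [-2.62, 2.62], [-0.44, 2.09], [-1.27, 1.32], [0.08, 2.57], [-1.32, 4.46], [0.12, 2], [-2.74, 2.74]. Speed limits (rad/s): [2.22, 2.22, 3.01, 3.01, 3.14, 3.14, 3.14].

INTERFACE

Orientations are given as a unit quaternion [w, x, y, z].
In Python, from cell import manip gives the robot as it stands. The module is installed in compiled form; this text tells all that it offers.
- The arm moves only by the tool carry_out, never from a script. Its argument "steps" is text: rows parted by semicolons, each of 6 numbers parted by spaces: the shift along the world's x, y, z in cm, then the turn, a rotation vector about the world's x, y, z in degrees. A call has 1 to 20 rows; each row shifts and turns the commanded pose from where the row before left it; what a row does not reach is not made up. A row lasts 1/10 s, in which the tool goes at most 50 mm and 8.59 degrees, less where a joint would pass 70% of its speed; a pose out of reach is approached as far as the arm can. A call with a gripper value outside its range is refused whole. "jaw" is the opening, from 0 (shut) to 1 (fully open), set as the call begins (left out, the last holds). The fingers move at their own pace and stop on an object; "grip_force" is the grip in N (left out, the last holds). Time passes only in rows, so rows that do not move let the fingers close. It gives the time, the measured TCP pose, the force and the opening at its end, in the units of the state.
- manip.read_state(): the state, without advancing time (a new reading comes with each control period).
- manip.get_image(name): name is "scene" or "top" or "wrist"; returns (picture, depth): 384x512x3 uint8, red, green, blue; 384x512 float32, m along the optical axis (not along the pixel's ray), 0 where there is no reading.
- manip.camera_model(name): a dict with "vfov" (degrees; the focal length in pixels is half the picture's height over the tangent of half this angle, whatever the lens; pixels are square), "cx", "cy" (the principal point, pixels), "eye" and "attitude" of the camera in the world. Camera axes: x right, y up, looking along -z (the intrinsics and any distortion apply to the point x, -y, -z); pixel columns grow to the right and rows downward; lengths in m; the calibration is good to about 2 mm. A picture is of the moment at which its call begins: read the wrist's pose just before it. camera_model takes no time and is no camera call; for the wrist camera it gives the pose at the moment of the call.
- manip.finish_job(): hands the job in, once; it reports no verdict.
Trained networks look in the newest picture that a camera, given by its name, has taken for a name from the list of things; names that differ only in an ending like _2 or _b are one class to them, and where a whole thing is asked for, a point or a joint stands for the part that bears it (a point fixed in the world has none). Each returns a list of dicts, best first, with "confidence" (0 to 1); they miss things now and then, are a little off and sometimes report something else, mostly with a low value. They report only what shows in the picture. A call takes as long as a camera call. They do not tell look-alikes from the thing itself.
- manip.regions_of(label, camera): "region" (384x512 bool, what is visible of it) and "xy" ([column, row] in pixels, amid what is visible of it).
- manip.tip_of(label, camera): "xy" ([column, row] in pixels: a listed point, or the origin of a listed thing).
The state is a dict: "clock": time; "q": joint angles; "joint_velocities": joint speeds; "effort": joint torques, N m; "tcp_pos": TCP position; "ee_rot": TCP orientation; "force": force on the tool from outside, world axes, zero at the start; "moment": the same for the moment, N m; "finger_gap": finger opening in m.
Only numpy, scipy, OpenCV 4.12 (cv2) and the standard library are available. Lean on these libraries where they do the work, as an engineer would, in place of code of your own. Each camera call takes 0.05 s, during which the arm holds its last target. There are 200 camera calls.

## Working session

There is one attempt and no reset: what is moved stays moved. The work goes in short steps, Python scripts to look and compute and a tool call to move; the robot and the scene stay as the last step left them, time stands still between calls to the robot, and variables do not carry over. Pictures are saved under pics/ and viewed, about 8 in all and at most 12, crops included, and the job is handed in when it is done.

Besides the shell and the picture viewer there is one more tool, called after "Emit:" by a JSON object that holds its "name" and its "arguments", one argument or row to a line. carry_out: Moves the arm, as the interface text tells. Its arguments: {"type":"object","properties":{"steps":{"type":"string"},"jaw":{"type":"number"},"grip_force":{"type":"number"}},"required":["steps"]}

```bash
mkdir -p pics; cat > h.py <<'E'
import numpy as np, cv2
from cell import manip as m
from scipy.spatial.transform import Rotation as R
def rot(a):
    a=np.array(a,float)
    return a if a.shape==(3,3) else R.from_quat(a,scalar_first=True).as_matrix()
def world(cam,d,px=None,model=None):
    c=model or m.camera_model(cam); f=192/np.tan(np.radians(c['vfov'])/2)
    v,u=np.mgrid[0:384,0:512]
    P=np.stack([(u-c['cx'])/f*d,-(v-c['cy'])/f*d,-d],-1)
    return P@rot(c['attitude']).T+np.array(c['eye'])
def save(img,n): cv2.imwrite('pics/'+n+'.png',img[:,:,::-1])
E
python3 - <<'E'
from h import *
for c in ['scene','top','wrist']: print(c,m.camera_model(c))
print(m.read_state())
out=[]
for c in ['scene','top']:
    im,d=m.get_image(c); np.savez(c+'0.npz',im=im,d=d); out.append(im)
    W=world(c,d)
    for l in ['heater','well','pedal_pad','insert','cool']:
        for r in m.tip_of(l,c)[:4]:
            u,v=np.round(r['xy']).astype(int); print(c,l,'%.2f'%r['confidence'],u,v,W[min(max(v,0),383),min(max(u,0),511)].round(3), d[min(max(v,0),383),min(max(u,0),511)])
save(cv2.resize(np.vstack(out),(512,768)) if 0 else out[0],'scene'); save(out[1],'top')
E
```

```text
scene {'vfov': 48.10316426604575, 'cx': 257.8516850109085, 'cy': 197.71749239981193, 'eye': array([ 1.15179913, -0.45716662,  1.02506253]), 'attitude': array([0.8371068 , 0.31524694, 0.15650399, 0.41878165])}
top {'vfov': 45.38967301827478, 'cx': 246.34921216860025, 'cy': 192.18658372334315, 'eye': array([ 0.34143073, -0.00158228,  1.38402849]), 'attitude': array([ 0.71559213,  0.04511429, -0.05275307, -0.69506095])}
wrist {'vfov': 66.05690422334492, 'cx': 252.6401733667276, 'cy': 188.35786585020085, 'eye': array([0.12920124, 0.61706062, 0.37311777]), 'attitude': array([ 0.80451498, -0.12890948, -0.09135147,  0.572532  ])}
{'clock': 0.0, 'q': array([-1.33859281,  0.43527971,  0.0249744 ,  1.57411179, -0.01162621,
        1.13395519, -0.07509966]), 'joint_velocities': array([ 5.28041618e-04,  1.50064397e-03,  4.07393952e-05,  1.02756712e-03,
        4.67779009e-05,  8.98390939e-04, -1.01670913e-04]), 'effort': array([-1.08381948e-03, -6.70445895e+01,  1.02495521e+00, -3.16223574e+01,
        1.57304085e-02,  1.21277547e-02,  3.80123743e-05]), 'tcp_pos': array([0.20524622, 0.5898076 , 
[... 244 characters left out ...]
ter 0.86 298 251 [ 0.755 -0.04   0.189] 1.0027136
scene well 0.72 303 211 [0.668 0.05  0.185] 1.0874225
scene pedal_pad 0.43 267 200 [0.505 0.064 0.067] 1.2671145
scene cool 0.85 286 145 [0.31  0.3   0.017] 1.5019623
scene cool 0.74 124 334 [ 0.621 -0.452  0.047] 1.0169928
scene cool 0.71 319 178 [0.498 0.284 0.017] 1.3964561
top heater 0.77 227 148 [0.629 0.043 0.175] 1.2370816
top well 0.57 226 134 [0.665 0.047 0.185] 1.2316616
top pedal_pad 0.55 219 200 [0.499 0.065 0.073] 1.3200264
top insert 0.51 232 129 [0.677 0.031 0.191] 1.2271667
top cool 0.95 134 269 [0.295 0.307 0.024] 1.3381717
top cool 0.68 138 134 [0.682 0.304 0.091] 1.3250096
top cool 0.58 143 206 [0.481 0.293 0.02 ] 1.3675995
```

```bash
python3 - <<'E'
import cv2
for c in ['scene','top']:
    i=cv2.imread(f'pics/{c}.png'); cv2.imwrite(f'pics/{c}b.png',cv2.resize(i,(800,600),interpolation=cv2.INTER_CUBIC))
E
```

```text
(no output)
```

View pics/sceneb.png

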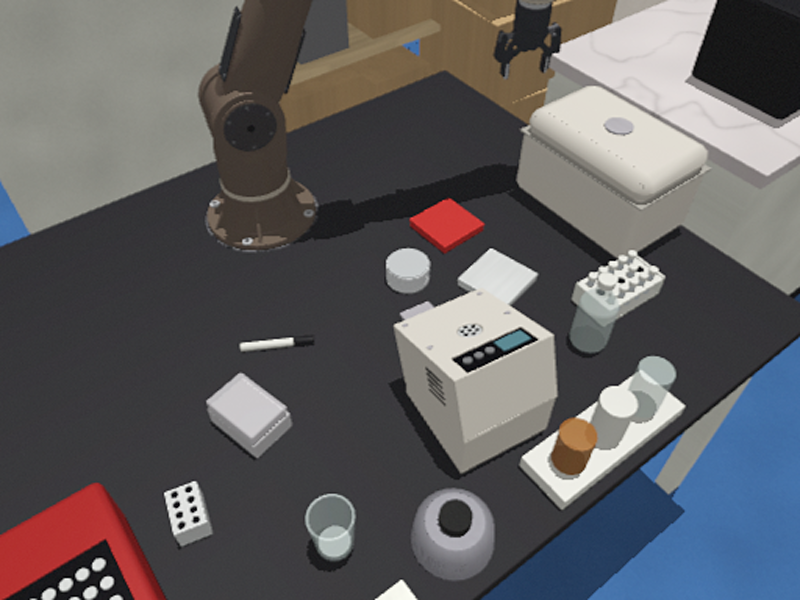

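View pics/topb.png

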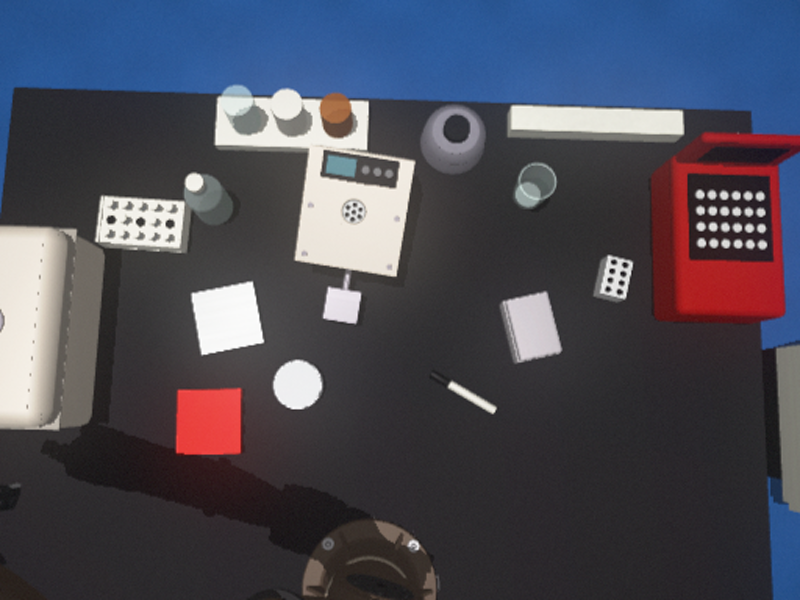

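Two plates share the cool's shape. In the top view one is red at about (134,269) and one is pale grey at about (143,206). The third report, at (138,134), is the bottle and rack area. The pale one fits "bare finned aluminium", so I'll confirm it with a crop and measure.

```bash
python3 - <<'E'
from h import *
z=np.load('top0.npz'); im,d=z['im'],z['d']; W=world('top',d)
s=np.load('scene0.npz'); Ws=world('scene',s['d'])
a=cv2.resize(im[165:300,95:245],(600,540),interpolation=cv2.INTER_CUBIC); save(a,'crop1')
save(np.hstack([cv2.resize(im[165:235,110:240],(780//2,210)),cv2.resize(s['im'][140:210,270:400],(390,210))]),'crop1')
# cool
for nm,w,img in(('top',W,im),('scene',Ws,s['im'])):
    k=(abs(w[...,2]-.02)<.015)&(np.hypot(w[...,0]-.485,w[...,1]-.295)<.11)&(img.min(-1)>110)
    p=w[k]; r=cv2.minAreaRect((p[:,:2]*1000).astype(np.float32)); print(nm,'cool',r,p.mean(0),np.median(p[:,2]))
    k=(w[...,2]>.13)&(w[...,2]<.24)&(np.hypot(w[...,0]-.665,w[...,1]-.047)<.06)
    p=w[k]; 
    for _ in range(3):
        c=p.mean(0); n=np.linalg.svd(p-c,full_matrices=False)[2][2]; n*=np.sign(n[2]); e=(p-c)@n; p=p[abs(e)<.006]
    print('deck n',n,'tilt',np.degrees(np.arccos(n[2])),'dir',np.degrees(np.arctan2(n[1],n[0])),len(p),e.std(), 'c',c)
    k=(w[...,2]>.04)&(w[...,2]<.11)&(np.hypot(w[...,0]-.50,w[...,1]-.064)<.06)&(img.min(-1)>110)
    p=w[k]
    if len(p)>50:
        c=p.mean(0);n=np.linalg.svd(p-c,full_matrices=False)[2][2];print('pad',cv2.minAreaRect((p[:,:2]*1000).astype(np.float32)),p.mean(0),n,len(p))
    # heater deck outline
    k=(w[...,2]>.12)&(np.hypot(w[...,0]-.665,w[...,1]-.047)<.16)&(img.min(-1)>60)
    print('heater',cv2.minAreaRect((w[k][:,:2]*1000).astype(np.float32)))
    # insert top
for l in ['insert','well']:
  for c,w in(('top',W),('scene',Ws)):
    for r in m.regions_of(l,c)[:2]:
        p=w[r['region']]; print(l,c,r['confidence'],r['xy'],r['region'].sum(),p.mean(0))
E
```

```text
top cool ((491.16778564453125, 287.9320983886719), (125.28218078613281, 121.21403503417969), 12.689759254455566) [0.48914694 0.28718    0.01935216] 0.01939266254412264
deck n [-0.3515806   0.04803277  0.93492456] tilt 20.784039503286994 dir 172.2204408371549 1640 0.002335197675261381 c [0.66569768 0.04681669 0.18603917]
pad ((522.1483154296875, 65.8538589477539), (63.237335205078125, 76.16378021240234), 83.14320373535156) [0.5153726  0.06656647 0.06917756] [-0.08753334  0.01213893  0.99608763] 467
heater ((678.7444458007812, 44.18679428100586), (181.16748046875, 223.43368530273438), 82.15809631347656)
scene cool ((490.41070556640625, 285.859375), (122.84568786621094, 124.30117797851562), 13.399662971496582) [0.49131238 0.28628709 0.01876808] 0.018930793923591205
deck n [-0.35083525  0.04716321  0.93524877] tilt 20.73162744358942 dir 172.34356045332947 1021 0.001375462423199951 c [0.66614408 0.04627746 0.18587495]
pad ((498.3601379394531, 67.89779663085938), (63.46442794799805, 21.728981018066406), 82.5872802734375) [0.49791855 0.06664831 0.06702662] [-0.18351899  0.00488583  0.98300402] 107
heater ((680.4493408203125, 43.30613708496094), (184.36024475097656, 228.05641174316406), 82.41683959960938)
insert top 0.62 [227.3, 133.6] 149 [0.66135724 0.04635737 0.18259922]
insert scene 0.62 [303.4, 206.7] 103 [0.66846533 0.04076995 0.19122984]
well top 0.69 [222.3, 138.2] 5442 [0.64919572 0.04755353 0.17608391]
well scene 0.61 [305.7, 225.9] 6961 [0.70637908 0.02018549 0.16865283]
well scene 0.37 [306.8, 238.0] 8278 [0.71990333 0.01508717 0.15090173]
```

View pics/crop1.png

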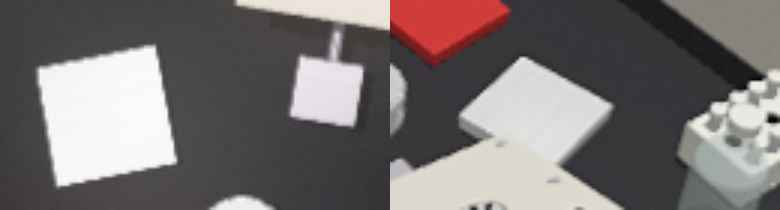

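The crop shows the left (pale) plate is silver with faint fin lines, and the other plate is plainly red, so the pale one at world (0.491, 0.287) is the cool. Next I'll work out the tool orientations and the move to the pedal.

```bash
cat >> h.py <<'E'
psi=np.radians(-7.8); t=np.radians(20)
X=np.array([np.cos(psi),np.sin(psi),0]); Y=np.array([-np.sin(psi),np.cos(psi),0]); Z=np.array([0,0,1.])
A=np.cos(t)*Z-np.sin(t)*X      # bore axis out
S=np.cos(t)*X+np.sin(t)*Z      # up slope
def tool(y,z): return np.stack([np.cross(y,z),y,z],1)
def move(tp,Rt,Rc=None,pc=None):
    s=m.read_state(); Rc=rot(s['ee_rot']) if Rc is None else Rc; pc=s['tcp_pos'] if pc is None else pc
    return ((np.array(tp)-pc)*100).round(2), np.degrees(R.from_matrix(Rt@Rc.T).as_rotvec()).round(2)
E
python3 - <<'E'
from h import *
s=m.read_state(); C=rot(s['ee_rot']); print(C.round(3))
cm=m.camera_model('wrist'); print('cam in tool',C.T@(cm['eye']-s['tcp_pos']), (C.T@-rot(cm['attitude'])[:,2]).round(3))
print('A',A,'S',S,'Y',Y)
for sg in(1,-1):
    print(sg,move([.512,.066,.11],tool(-A,sg*Y)))
z=np.load('top0.npz');W=world('top',z['d']); print(W[135,226],W[134,227],W[195,219],W[188:208:2,219])
E
```

```text
[[ 0.944  0.     0.329]
 [-0.329  0.     0.944]
 [ 0.    -1.     0.   ]]
cam in tool [-0.0807918  -0.14261264  0.00052936] [0.312 0.95  0.001]
A [-0.33885572  0.04641746  0.93969262] S [ 0.93099843 -0.12753092  0.34202014] Y [0.13571557 0.99074784 0.        ]
1 (array([ 30.66, -52.43, -12.13]), array([ -4.68, -19.48,  11.27]))
-1 (array([ 30.66, -52.43, -12.13]), array([  28.64,   -6.87, -166.19]))
[0.66181994 0.04671593 0.18538709] [0.66561883 0.04426686 0.18182736] [0.51438252 0.06548665 0.06902889] [[ 0.53434274  0.06606971  0.07215445]
 [ 0.52847658  0.06584393  0.07241364]
 [ 0.52316276  0.06581987  0.06874307]
 [ 0.51789775  0.06582326  0.06451696]
 [ 0.51079918  0.06511545  0.07423567]
 [ 0.50536125  0.06504819  0.07140207]
 [ 0.49941732  0.06477532  0.07261907]
 [ 0.49484162  0.06509001  0.06219999]
 [ 0.48830187  0.06455538  0.0686117 ]
 [ 0.49028538  0.06797625 -0.00385356]]
```

Emit:
{"name": "carry_out", "arguments": {
  "steps": "0 -4 0.5 0 0 0;0 -4 0.5 0 0 0;0 -4 0.5 0 0 0;0 -4 0.5 0 0 0;2 -4 0 0 0 0;2 -4 0 0 0 0;2 -4 0 0 0 0;2 -4 0 0 0 0;2 -4 0 0 0 0;2 -4 0 0 0 0;1.87 -1.24 -0.3 -0.47 -1.95 1.13;1.87 -1.24 -0.3 -0.47 -1.95 1.13;1.87 -1.24 -0.3 -0.47 -1.95 1.13;1.87 -1.24 -0.3 -0.47 -1.95 1.13;1.87 -1.24 -0.3 -0.47 -1.95 1.13;1.87 -1.24 -0.3 -0.47 -1.95 1.13;1.87 -1.24 -0.3 -0.47 -1.95 1.13;1.87 -1.24 -0.3 -0.47 -1.95 1.13;1.87 -1.24 -0.3 -0.47 -1.95 1.13;1.87 -1.24 -0.3 -0.47 -1.95 1.13",
  "jaw": 0
}}

```text
clock: 2.8
tcp_pos: [0.5132, 0.0658, 0.2215]
ee_rot: [-0.686, 0.703, 0.076, 0.17]
force: [-1.0, -0.3, 0.0]
finger_gap: 0.0001
```

```bash
python3 - <<'E'
from h import *
s=m.read_state(); print(s['tcp_pos'],move([.512,.066,.07],tool(-A,Y)),s['force'])
cm=m.camera_model('wrist'); im,d=m.get_image('wrist'); W=world('wrist',d,model=cm); save(im,'w1'); np.savez('w1.npz',im=im,d=d,W=W)
for l in['pedal_pad','well','insert']:
    for r in m.tip_of(l,'wrist')[:2]:
        u,v=np.clip(np.round(r['xy']).astype(int),0,[511,383]); print(l,r['confidence'],u,v,W[v,u])
k=(W[...,2]>.045)&(W[...,2]<.1)&(np.hypot(W[...,0]-.51,W[...,1]-.066)<.07)&(im.min(-1)>100); p=W[k]
print(len(p),cv2.minAreaRect((p[:,:2]*1000).astype(np.float32)),p.min(0),p.max(0),p.mean(0))
E
```

```text
[0.51318142 0.06582975 0.22151002] (array([ -0.12,   0.02, -15.15]), array([ 0.03,  0.13, -0.08])) [-1.02244319 -0.28096349  0.04223118]
pedal_pad 0.72 253 127 [0.51624423 0.06676382 0.07250512]
1795 ((541.2137451171875, 69.79229736328125), (58.87197494506836, 70.83611297607422), 15.365099906921387) [0.51141948 0.03181561 0.05844402] [0.57509604 0.09866038 0.07639809] [0.53385045 0.06898711 0.07146861]
```

View pics/w1.png

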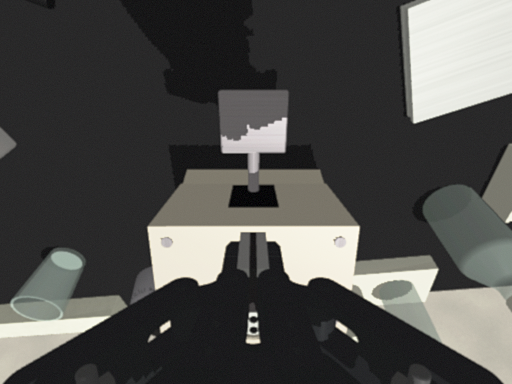

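The pad is at pixel rows 90–154, columns 219–289, centred at (254,122). That puts it straight below the shut fingers. Pressing down.

Emit:
{"name": "carry_out", "arguments": {
  "steps": "0 0 -2.2 0 0 0;0 0 -2.2 0 0 0;0 0 -2.2 0 0 0;0 0 -2.2 0 0 0;0 0 -2.2 0 0 0;0 0 -2.2 0 0 0;0 0 -1 0 0 0;0 0 -0.3 0 0 0;0 0 -0.3 0 0 0;0 0 -0.3 0 0 0;0 0 -0.3 0 0 0;0 0 -0.3 0 0 0;0 0 -0.3 0 0 0;0.05 0 -0.3 0 0 0;0.05 0 -0.3 0 0 0;0.05 0 -0.3 0 0 0;0.05 0 -0.3 0 0 0"
}}

```text
clock: 4.7
tcp_pos: [0.5142, 0.0667, 0.0502]
ee_rot: [-0.686, 0.703, 0.076, 0.17]
force: [-6.7, 0.4, 8.7]
finger_gap: -0.0
```

Emit:
{"name": "carry_out", "arguments": {
  "steps": "0.05 0 -0.3 0 0 0;0.05 0 -0.3 0 0 0;0.05 0 -0.3 0 0 0;0 0 -0.2 0 0 0;0 0 -0.1 0 0 0"
}}

```text
clock: 5.2
tcp_pos: [0.5166, 0.0665, 0.0387]
ee_rot: [-0.686, 0.703, 0.076, 0.17]
force: [-4.6, -0.8, 13.8]
finger_gap: 0.0
```

Emit:
{"name": "carry_out", "arguments": {
  "steps": "0 0 -0.2 0 0 0;0 0 -0.2 0 0 0;0 0 -0.1 0 0 0"
}}

```text
clock: 5.5
tcp_pos: [0.5178, 0.0664, 0.0343]
ee_rot: [-0.686, 0.703, 0.076, 0.171]
force: [-2.1, -1.3, 14.4]
finger_gap: -0.0
```

Emit:
{"name": "carry_out", "arguments": {
  "steps": "0 0 -0.15 0 0 0;0 0 -0.1 0 0 0;0 0 0 0 0 0"
}}

```text
clock: 5.8
tcp_pos: [0.5182, 0.0663, 0.0333]
ee_rot: [-0.686, 0.702, 0.077, 0.172]
force: [-14.0, -1.1, 41.7]
finger_gap: -0.0
```

The force jumped to 42 N, so the pedal is at its hard stop. Lifting off and going above the bore with the jaws open.

Emit:
{"name": "carry_out", "arguments": {
  "steps": "0 0 1 0 0 0;0 0 3 0 0 0;0 0 4 0 0 0;0 0 4 0 0 0;0 0 4 0 0 0;0 0 4 0 0 0;1.6 -0.22 1.4 0 0 0;1.6 -0.22 1.4 0 0 0;1.6 -0.22 1.4 0 0 0;1.6 -0.22 1.4 0 0 0;1.6 -0.22 1.4 0 0 0;1.6 -0.22 1.4 0 0 0;0 0 0 0 0 0",
  "jaw": 1
}}

```text
clock: 7.1
tcp_pos: [0.6143, 0.0528, 0.3166]
ee_rot: [-0.686, 0.703, 0.076, 0.172]
force: [0.5, 0.2, -0.4]
finger_gap: 0.0854
```

```bash
python3 - <<'E'
from h import *
s=m.read_state(); print(s['tcp_pos'],s['force'],s['finger_gap'])
cm=m.camera_model('wrist'); im,d=m.get_image('wrist'); W=world('wrist',d,model=cm); np.savez('w2.npz',im=im,d=d,W=W)
it,dt=m.get_image('top'); np.savez('t2.npz',im=it,d=dt,W=world('top',dt))
isc,ds=m.get_image('scene'); Wsc=world('scene',ds); np.savez('s2.npz',im=isc,d=ds,W=Wsc)
save(np.hstack([im,cv2.resize(isc[150:300,230:380],(288,384)) ]),'w2')
M=np.array([.662,.0465,.185])
for c,w in(('wrist',W),('scene',Wsc)):
    q=(w-M)@np.stack([S,Y,A],1)
    deck=(abs(q[...,2])<.012)&(abs(q[...,0])<.05)&(abs(q[...,1])<.08)&(np.hypot(q[...,0],q[...,1])>.03)
    top=(q[...,2]>.022)&(q[...,2]<.04)&(np.hypot(q[...,0],q[...,1])<.03)
    print(c,'deck h',np.median(q[deck][:,2]),deck.sum(),'top h',np.median(q[top][:,2]),top.sum(),'centre rect',[q[top][:,i].min()/2+q[top][:,i].max()/2 for i in(0,1)],'mean',q[top].mean(0),np.ptp(q[top],axis=0))
    dk=w[deck]; n=np.linalg.svd(dk-dk.mean(0),full_matrices=False)[2][2]; n*=np.sign(n[2]); print(n,np.degrees(np.arccos(n[2])),np.degrees(np.arctan2(n[1],n[0])))
    for l in ['insert','well']:
        for r in m.tip_of(l,c)[:2]:print(l,r['confidence'],r['xy'])
E
```

```text
[0.61428563 0.05282421 0.31659274] [ 0.45441178  0.24699167 -0.42442756] 0.08537510986499153
wrist deck h 0.0002604247870892245 12882 top h 0.030519004629181043 1502 centre rect [np.float64(-0.0014288938224060674), np.float64(0.0006981224665225418)] mean [-0.00257264  0.00049203  0.03030286] [0.0393508  0.03878456 0.01069616]
[-0.34023624  0.04450247  0.93928634] 20.06794967872591 172.54808944171887
insert 0.78 [251.2, 162.3]
scene deck h -0.000695649642284316 1010 top h 0.029199652969552105 137 centre rect [np.float64(-0.0008436385766327457), np.float64(-0.001021333255686211)] mean [ 0.00338294 -0.0030601   0.02856055] [0.04294551 0.03948186 0.01020691]
[-0.33974346  0.04740327  0.93932279] 20.06186247377539 172.05699088165332
well 0.78 [297.9, 211.0]
```

View pics/w2.png

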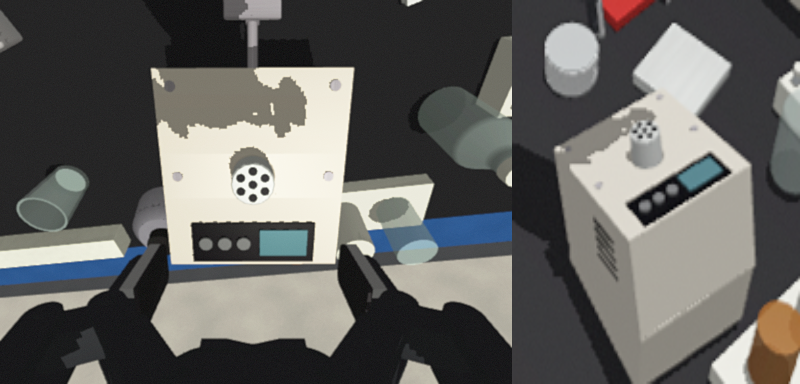

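The insert now stands 30 mm proud at wrist pixel (252,183), midway between the fingers. It is within 1.5 mm of the estimated axis, and the deck tilt measures 20.07°. Moving down along the axis.

Emit:
{"name": "carry_out", "arguments": {
  "steps": "0.46 -0.06 -1.31 0 0 0;0.46 -0.06 -1.31 0 0 0;0.46 -0.06 -1.31 0 0 0;0.46 -0.06 -1.31 0 0 0;0.46 -0.06 -1.31 0 0 0;0.46 -0.06 -1.31 0 0 0;0.46 -0.06 -1.31 0 0 0;0.46 -0.06 -1.31 0 0 0;0.46 -0.06 -1.31 0 0 0;0.46 -0.06 -1.31 0 0 0;0 0 0 0 0 0"
}}

```text
clock: 8.55
tcp_pos: [0.6575, 0.0467, 0.1807]
ee_rot: [-0.686, 0.704, 0.074, 0.169]
force: [-0.8, -0.6, 0.2]
finger_gap: 0.0855
```

```bash
python3 - <<'E'
from h import *
s=m.read_state(); print(s['tcp_pos'],s['force'],(s['tcp_pos']-np.array([.662,.0465,.185]))@np.stack([S,Y,A],1), move([0,0,0],tool(-A,Y))[1])
cm=m.camera_model('wrist'); im,d=m.get_image('wrist'); save(im,'w3')
E
```

```text
[0.65748413 0.04667951 0.18069155] [-0.81939552 -0.6259609   0.23932578] [-0.00570074 -0.00043502 -0.00251005] [ 0.06 -0.18 -0.01]
```

View pics/w3.png

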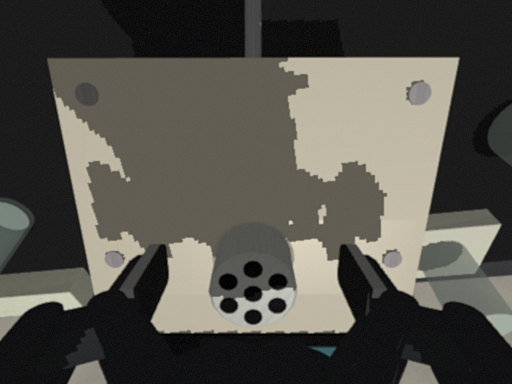

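Emit:
{"name": "carry_out", "arguments": {
  "steps": "0 0 0 0 0 0;0 0 0 0 0 0"
}}

```text
clock: 8.8
tcp_pos: [0.6583, 0.0474, 0.184]
ee_rot: [-0.686, 0.703, 0.076, 0.17]
force: [0.7, 0.2, 0.0]
finger_gap: 0.0854
```

```bash
python3 - <<'E'
from h import *
s=m.read_state(); print(s['tcp_pos'],s['joint_velocities'].round(3),s['force'],(s['tcp_pos']-np.array([.662,.0465,.185]))@np.stack([S,Y,A],1), s['q'].round(3))
E
```

```text
[0.65830355 0.04737986 0.18400176] [ 0.001 -0.002  0.001  0.001 -0.     0.001 -0.002] [0.70149026 0.17164406 0.02215426] [-0.00389502  0.00037005  0.00035536] [ 0.077  0.399 -0.392  1.848  0.482  0.647  0.825]
```

Emit:
{"name": "carry_out", "arguments": {
  "steps": "0.12 -0.01 0.06 0 0 0;0.12 -0.01 0.06 0 0 0;0 0 0 0 0 0;0 0 0 0 0 0;0 0 0 0 0 0"
}}

```text
clock: 9.3
tcp_pos: [0.6604, 0.0469, 0.1844]
ee_rot: [-0.686, 0.703, 0.075, 0.17]
force: [0.5, -0.4, -0.8]
finger_gap: 0.0853
```

Emit:
{"name": "carry_out", "arguments": {
  "steps": "0 0 0 0 0 0;0 0 0 0 0 0;0 0 0 0 0 0;0 0 0 0 0 0;0 0 0 0 0 0;0 0 0 0 0 0;0 0 0 0 0 0;0 0 0 0 0 0",
  "jaw": 0,
  "grip_force": 60
}}

```text
clock: 10.1
tcp_pos: [0.6605, 0.0469, 0.1845]
ee_rot: [-0.686, 0.703, 0.075, 0.17]
force: [-0.4, -0.2, 2.5]
finger_gap: 0.0383
```

Emit:
{"name": "carry_out", "arguments": {
  "steps": "-0.07 0.01 0.19 0 0 0;-0.1 0.014 0.28 0 0 0;-0.17 0.023 0.47 0 0 0;-0.17 0.023 0.47 0 0 0;-0.17 0.023 0.47 0 0 0"
}}

```text
clock: 10.6
tcp_pos: [0.6533, 0.0479, 0.2035]
ee_rot: [-0.686, 0.703, 0.075, 0.17]
force: [1.6, -1.1, -3.5]
finger_gap: 0.0383
```

Emit:
{"name": "carry_out", "arguments": {
  "steps": "-0.17 0.023 0.47 0 0 0;-0.17 0.023 0.47 0 0 0;-0.17 0.023 0.47 0 0 0;-0.17 0.023 0.47 0 0 0;-0.17 0.023 0.47 0 0 0;-0.17 0.023 0.47 0 0 0;-0.17 0.023 0.47 0 0 0"
}}

```text
clock: 11.3
tcp_pos: [0.6415, 0.0496, 0.2364]
ee_rot: [-0.686, 0.703, 0.075, 0.17]
force: [0.3, -0.4, -2.5]
finger_gap: 0.039
```

Emit:
{"name": "carry_out", "arguments": {
  "steps": "-0.17 0.023 0.47 0 0 0;-0.17 0.023 0.47 0 0 0;-0.17 0.023 0.47 0 0 0;-0.17 0.023 0.47 0 0 0;-0.17 0.023 0.47 0 0 0;-0.17 0.023 0.47 0 0 0;-0.17 0.023 0.47 0 0 0;-0.17 0.023 0.47 0 0 0;-0.17 0.023 0.47 0 0 0;-0.17 0.023 0.47 0 0 0;0 0 0 0 0 0"
}}

```text
clock: 12.4
tcp_pos: [0.6249, 0.052, 0.284]
ee_rot: [-0.686, 0.703, 0.076, 0.17]
force: [-0.4, 1.2, -2.4]
finger_gap: 0.0389
```

```bash
python3 - <<'E'
from h import *
s=m.read_state(); print(s['tcp_pos'],s['force'],s['finger_gap'],(s['tcp_pos']-np.array([.662,.0465,.185]))@np.stack([S,Y,A],1))
print(move([.491,.287,.25],tool(-Z,Y)))
im,d=m.get_image('scene'); save(cv2.resize(im[100:292,200:456],(768,576)),'s4')
E
```

```text
[0.62487726 0.05200459 0.2839534 ] [-0.39283419  1.21617959 -2.40409509] 0.038924587560754474 [-0.00141916  0.00041553  0.10582054]
(array([-13.39,  23.5 ,  -3.4 ]), array([ 2.73, 19.87, -0.03]))
```

View pics/s4.png

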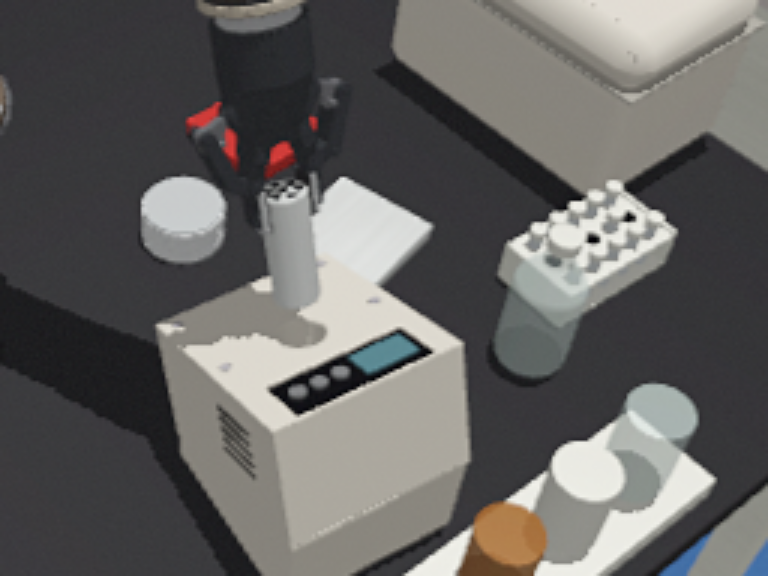

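The insert is fully clear of the bore: drawn 106 mm, with its bottom about 35 mm above the mouth at pixel (300,300). Standing it upright on the way to the pale plate.

Emit:
{"name": "carry_out", "arguments": {
  "steps": "0 0.5 1 0 0 0;0 1 1 0 0 0;-1.12 1.83 0 0.23 1.66 0;-1.12 1.83 0 0.23 1.66 0;-1.12 1.83 0 0.23 1.66 0;-1.12 1.83 0 0.23 1.66 0;-1.12 1.83 0 0.23 1.66 0;-1.12 1.83 0 0.23 1.66 0;-1.12 1.83 0 0.23 1.66 0;-1.12 1.83 0 0.23 1.66 0;-1.12 1.83 0 0.23 1.66 0;-1.12 1.83 0 0.23 1.66 0;-1.12 1.83 0 0.23 1.66 0;-1.08 1.87 0 0.23 1.66 0;0 0 -1.5 0 0 0;0 0 -2.5 0 0 0;0 0 -2.5 0 0 0;0 0 -2.5 0 0 0;0 0 -2.5 0 0 0;0 0 -1.5 0 0 0"
}}

```text
clock: 14.45
tcp_pos: [0.4898, 0.287, 0.171]
ee_rot: [-0.705, 0.706, -0.05, 0.046]
force: [0.8, -0.0, -2.2]
finger_gap: 0.0384
```

Emit:
{"name": "carry_out", "arguments": {
  "steps": "0 0 -1 0 0 0;0 0 -0.5 0 0 0;0 0 0 0 0 0;0 0 0 0 0 0"
}}

```text
clock: 14.85
tcp_pos: [0.491, 0.2873, 0.1588]
ee_rot: [0.706, -0.705, 0.048, -0.047]
force: [-0.2, 0.5, -2.5]
finger_gap: 0.0386
```

```bash
python3 - <<'E'
from h import *
s=m.read_state(); print(s['tcp_pos'],s['force'],s['finger_gap'])
print(move([.491,.287,.09],tool(-Z,Y)))
cm=m.camera_model('wrist'); im,d=m.get_image('wrist'); W=world('wrist',d,model=cm)
i2,d2=m.get_image('scene'); W2=world('scene',d2); np.savez('p.npz',im=im,W=W,i2=i2,W2=W2)
save(np.hstack([cv2.resize(im,(400,300)),cv2.resize(i2[70:220,230:380],(300,300))]),'p5')
p0=s['tcp_pos']
for c,w,img in(('wrist',W,im),('scene',W2,i2)):
    k=(abs(w[...,2]-.02)<.015)&(np.hypot(w[...,0]-.485,w[...,1]-.295)<.11)&(img.min(-1)>110)
    if k.sum()>50: print(c,cv2.minAreaRect((w[k][:,:2]*1000).astype(np.float32)),np.median(w[k][:,2]))
    k=(np.hypot(w[...,0]-p0[0],w[...,1]-p0[1])<.03)&(w[...,2]>.035)&(w[...,2]<.115)
    p=w[k]; print(c,'ins low z',np.percentile(p[:,2],[1,5,50]) if len(p) else 0,len(p),p.mean(0))
    for zz in(.07,.09,.11):
        q=p[abs(p[:,2]-zz)<.008]; 
        if len(q)>5: print(zz,q.min(0),q.max(0))
E
```

```text
[0.49103995 0.2873175  0.15881231] [-0.22508701  0.47904118 -2.52442385] 0.03858590266413593
(array([-0.  , -0.03, -6.88]), array([-0.06, -0.07, -0.03]))
wrist ((489.87255859375, 288.3184509277344), (119.83979797363281, 119.17481994628906), 13.24344539642334) 0.02005963830386831
wrist ins low z [0.09022881 0.09167517 0.10357217] 491 [0.47552801 0.28996449 0.10329373]
0.09 [0.47188067 0.27049119 0.08969752] [0.4865842  0.30694961 0.0978934 ]
0.11 [0.47178281 0.27041943 0.10200267] [0.48690369 0.30705468 0.11498163]
scene ((490.9715576171875, 286.1485595703125), (121.55760192871094, 125.09867095947266), 13.048680305480957) 0.018984217453362318
scene ins low z [0.08726689 0.09045053 0.10264491] 81 [0.50224401 0.27502048 0.10220232]
0.09 [0.48495259 0.26615167 0.08694526] [0.51210786 0.2972866  0.09778913]
0.11 [0.47888715 0.26395593 0.10264491] [0.51362396 0.30005025 0.11482674]
```

View pics/p5.png

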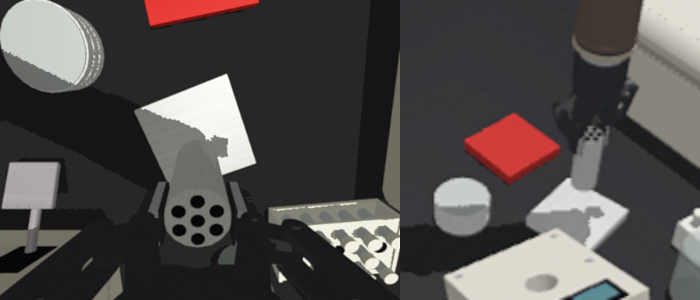

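The insert hangs upright, holes up, over the centre of the plate. Its front edge is at x=0.472 at both heights, and its bottom is at about 0.089. Lowering.

Emit:
{"name": "carry_out", "arguments": {
  "steps": "0 0 -1.2 0 0 0;0 0 -1.2 0 0 0;0 0 -1.2 0 0 0;0 0 -1.2 0 0 0;0 0 -0.8 0 0 0;0 0 -0.4 0 0 0;0 0 -0.2 0 0 0;0 0 -0.1 0 0 0;0 0 0 0 0 0;0 0 0 0 0 0"
}}

```text
clock: 15.95
tcp_pos: [0.4909, 0.287, 0.0955]
ee_rot: [0.706, -0.705, 0.048, -0.047]
force: [-0.3, -0.1, -2.9]
finger_gap: 0.0387
```

Emit:
{"name": "carry_out", "arguments": {
  "steps": "0 0 -0.15 0 0 0;0 0 -0.15 0 0 0;0 0 -0.1 0 0 0;0 0 0 0 0 0"
}}

```text
clock: 16.35
tcp_pos: [0.4906, 0.2867, 0.0909]
ee_rot: [0.705, -0.705, 0.049, -0.047]
force: [-0.3, -0.0, -3.0]
finger_gap: 0.0387
```

Emit:
{"name": "carry_out", "arguments": {
  "steps": "0 0 -0.1 0 0 0;0 0 -0.1 0 0 0;0 0 0 0 0 0"
}}

```text
clock: 16.65
tcp_pos: [0.491, 0.2869, 0.0901]
ee_rot: [0.706, -0.705, 0.048, -0.048]
force: [-1.9, -2.6, 8.8]
finger_gap: 0.0384
```

Contact made at 9 N. Easing off slightly and releasing.

Emit:
{"name": "carry_out", "arguments": {
  "steps": "0 0 0.06 0 0 0;0 0 0 0 0 0"
}}

```text
clock: 16.85
tcp_pos: [0.4909, 0.2868, 0.0901]
ee_rot: [0.706, -0.705, 0.048, -0.047]
force: [-0.3, -1.9, 5.1]
finger_gap: 0.0382
```

Emit:
{"name": "carry_out", "arguments": {
  "steps": "0 0 0 0 0 0;0 0 0 0 0 0;0 0 0 0 0 0;0 0 0 0 0 0;0 0 0 0 0 0;0 0 0 0 0 0;0 0 0 0 0 0;0 0 0 0 0 0;0 0 0 0 0 0",
  "jaw": 1
}}

```text
clock: 17.75
tcp_pos: [0.4907, 0.2868, 0.0897]
ee_rot: [0.706, -0.705, 0.049, -0.047]
force: [-0.3, 0.2, -0.8]
finger_gap: 0.0853
```

Emit:
{"name": "carry_out", "arguments": {
  "steps": "0 0 1 0 0 0;0 0 2 0 0 0;0 0 3 0 0 0;0 0 3 0 0 0;0 0 3 0 0 0;0 0 3 0 0 0;-1 0 2 0 0 0;-2 0 0 0 0 0;-2 0 0 0 0 0;0 0 0 0 0 0;0 0 0 0 0 0"
}}

```text
clock: 18.85
tcp_pos: [0.4408, 0.2868, 0.2605]
ee_rot: [0.706, -0.705, 0.048, -0.047]
force: [-0.1, 0.7, 0.3]
finger_gap: 0.0854
```

```bash
python3 - <<'E'
from h import *
s=m.read_state(); print(s['clock'],s['tcp_pos'],s['force'],s['finger_gap'])
cm=m.camera_model('wrist'); im,d=m.get_image('wrist'); W=world('wrist',d,model=cm)
i2,d2=m.get_image('scene'); W2=world('scene',d2)
i3,d3=m.get_image('top'); z=np.load('top0.npz')
save(np.hstack([cv2.resize(im,(400,300)),cv2.resize(i2[70:270,180:380],(300,300))]),'f')
for c,w in(('wrist',W),('scene',W2)):
    k=(np.hypot(w[...,0]-.49,w[...,1]-.287)<.04)&(abs(w[...,2]-.12)<.006); p=w[k]; print(c,len(p),p.min(0),p.max(0),np.median(p,0))
    k=(np.hypot(w[...,0]-.49,w[...,1]-.287)<.04)&(abs(w[...,2]-.05)<.01); p=w[k]; print(' low',p.min(0) if len(p) else 0)
E
```

```text
18.85 [0.44078396 0.28682301 0.26046859] [-0.0885938   0.71114481  0.27484949] 0.08539043994309167
wrist 1060 [0.47195067 0.26743574 0.11426302] [0.51165486 0.30675909 0.12230546] [0.49016399 0.28741257 0.12005645]
 low [0.47184549 0.26774699 0.04001661]
scene 100 [0.47343787 0.26400537 0.11400964] [0.51405445 0.30337539 0.12342507] [0.49431495 0.28252178 0.11882233]
 low [0.47514018 0.26243537 0.04009114]
```

View pics/f.png

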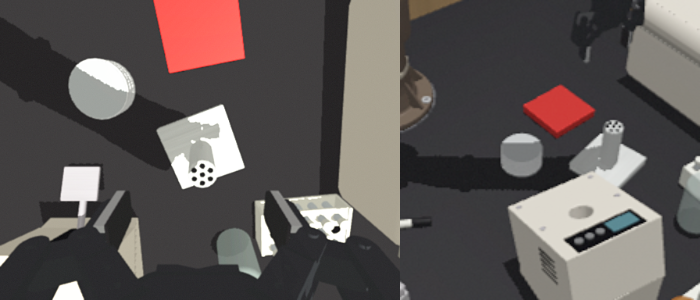

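The insert stands upright on the pale plate, holes up (wrist crop about (203,175)). Its top is at z=0.120 and it is centred at (0.491, 0.287). The gripper is clear, so I'm handing in.

```bash
python3 -c "
from h import *
print(m.finish_job())"
```

```text
the job is handed in; nothing more can be done
None
```

The insert is standing upright, holes up, in the middle of the finned aluminium cooling plate, and I've handed the job in at about 19 s of the 51 s allowed.

- **Pedal:** I pressed it straight down until it hit the hard stop, where the tool force jumped to 42 N. That passed through the shut fingertips, not the gripper's body. The cameras then showed the insert 30 mm proud, as it should be.
- **Drawing out:** I gripped it across the slope and pulled it 106 mm along the bore axis. Side force stayed at or below 2 N at each check, and the grip did not slip.
- **Placing:** I chose the pale plate over the red look-alike, lowered to light contact (about 9 N), eased off and let go.
- **Last checks:** The top face is at z = 0.120, matching the plate's 20 mm plus the insert's 100 mm. The sides are vertical to within 2 mm. The wrist camera puts the insert's centre at about (0.491, 0.287), within 2 mm of the plate's centre. The gripper is open and clear, and reads almost no force.
- **Disagreements:**
  - The scene camera places the insert about 4–5 mm from where the wrist camera does, probably because it sees only one side. Either way it is wholly on the plate.
  - During the approach to the insert the arm overshot by about 3 mm; I let it settle and corrected before gripping.
- **Bystanders:** My moves kept clear of them, but I judged that by eye from the pictures rather than measuring each one again.

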